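# Hold the angle gauge at its mark on a crowned stud

## Robot

A 6-joint arm with a two-finger parallel gripper is mounted at the origin on the work surface. World frame = base frame: x ahead of the robot, y to its left, z up, the work surface at z = 0. Lengths are in m, angles in rad, forces in N, time in s.
With the tool pointing down it reaches from about 0.325 to 0.775 m from the base axis. Payload 9.3 kg.
Tool frame: the origin (TCP) lies between the finger pads; the fingertips stand 19 mm ahead of it and the grasp point (between the pads) is the TCP; x points along the fingers, y is the direction in which the jaws open and shut, and the axes are right-handed (so a half turn about x gives the same grasp; the last joint's range is limited). The gripper opens to 85 mm and grips with 20 to 120 N. Pads are 22 mm wide; open, the fingers measure 114 mm over their backs; the gripper's body (76 mm by 85 mm) begins 54 mm behind the grasp point. The pads swing forward as they close: fully open they stand 13 mm farther back than shut.
Start: joints at [-1.336, 0.259, 0.021, 1.334, 0, 1.418], TCP at [0.208, -0.509, 0.25] pointing down, gripper open.
Joint ranges: [-3.04, 3.04], [-0.91, 1.82], [-1.04, 1.36], [-1.92, 1.95], [-1.52, 1.45], [-3.14, 3.14]. Speed limits (rad/s): [2.22, 2.22, 2.79, 3.14, 3.14, 3.14].

## Interface

Orientations are given as a unit quaternion [x, y, z, w].
In Python, from station import get_state, capture, sign_off, look_for gives the robot as it stands.
- The arm moves only by the tool servo_tool, never from a script. Its argument "motion" is a list of rows, each an object with "angular": the turn, a rotation vector about the tool's x, y, z in rad, a list of three; "delta_pos": the shift along the tool's x, y, z in mm, a list of three; "fingers": the finger opening in mm, from 0 to 85.4. A call has 1 to 12 rows; each row is the pose to reach, as a shift and turn from the pose commanded when the call began, along the tool's axes at that moment; what a row does not reach only later rows make up. A row lasts 1/10 s, in which the tool goes at most 50 mm and 8.59 degrees, less where a joint would pass 70% of its speed; a pose out of reach is approached as far as the arm can. A call with a gripper value outside its range is refused whole. The fingers move at their own pace and stop on an object; the grip force is fixed at half the most. Time passes only in rows, so rows that repeat a pose let the fingers close. It gives the time, the measured TCP pose, the force and the opening at its end, in the units of the state.
- get_state(): the state, without advancing time (a new reading comes with each control period).
- capture(name): name is "side" or "top" or "wrist"; returns a dict with "pixels" (420x560x3 uint8, blue, green, red), "depth" (420x560 float32, m along the optical axis (not along the pixel's ray), 0 where there is no reading), "fx", "fy", "cx", "cy" (pixels), "R" (3x3) and "t" (3): a world point X has camera coordinates R X + t; the wrist camera has in their place "hand_eye" (4x4, takes a point from camera to tool coordinates, whose origin is the TCP and whose axes are the tool frame's). Camera axes: x right, y down, z forward; pixel columns grow to the right and rows downward; lengths in m; the calibration is good to about 2 mm. A picture is of the moment at which its call begins: read the wrist's pose just before it.
- sign_off(): hands the job in, once; it reports no verdict.
Trained networks look in the newest picture that a camera, given by its name, has taken for a name from the list of things; names that differ only in an ending like _2 or _b are one class to them, and where a whole thing is asked for, a point or a joint stands for the part that bears it (a point fixed in the world has none). Each returns a list of dicts, best first, with "p" (0 to 1); they miss things now and then, are a little off and sometimes report something else, mostly with a low value. They report only what shows in the picture. A call takes as long as a camera call. They do not tell look-alikes from the thing itself.
- look_for(camera, name): "position" ([column, row] as shares, 0 to 1, of the picture: columns of its width, rows of its height, amid what is visible of it).
The state is a dict: "time_s": time; "q": joint angles; "joint_velocities": joint speeds; "tau": joint torques, N m; "tcp_pos": TCP position; "eef_rot": TCP orientation; "contact_force": force on the tool from outside, world axes, zero at the start; "wrist_torque": the same for the moment, N m; "opening": opening from 0.0 (shut) to 1.0 (fully open).
Only numpy, scipy, OpenCV 4.12 (cv2) and the standard library are available. Lean on these libraries where they do the work, as an engineer would, in place of code of your own. Each camera call takes 0.05 s, during which the arm holds its last target.

## Task

Pick up the angle gauge from the joist offcut and set the middle of its foot on the rounded crown of the stud block clamped in the vice, the foot running along the stud's long side. Rock it there until the swinging pointer comes to rest on the mark tab of the dial, and finish while holding it so, still gripped and with its foot pressed lightly on the crown, ready for a colleague to scribe the angle. Leave the loose tools and other things on the bench where they are.

Things in the scene. Friction and masses are not known exactly. Their poses are not given: they have to be found in the camera images.
- gauge: Loose angle gauge, 0.4 kg, 165 mm high, standing on the offcut. Origin: centre of its foot's underside; z up, y along the foot, x out of the white dial face. Aluminium foot 120 (y) x 40 (x) x 12 mm; round dial body 104 mm across, 16 mm thick, centre 66 mm up; on top a grey neck to grip, 20 mm thick (x), 40 mm wide (y), 117 to 165 mm up. Black hanging pointer and a black tab on the dial's rim.
- foot (a point): centre of the underside of the gauge's foot (same as the gauge's origin)
- neck (a point): middle of the gauge's neck, where to grip it across its 20 mm thickness: 142 mm above the underside of the foot
- pointer (a joint): pointer angle from the dial's bottom (towards the foot) about the gauge's x axis, rad. A damped pendulum that comes to hang plumb in about a second: when the gauge leans by +a about its own x axis it rests at -a. Nothing can touch it.
- mark (a joint): angle at which the mark tab is set on the dial's rim, same zero, axis and sense as the pointer: 0.20 to 0.42 rad. It does not move during the job. The pointer is on the mark when both joints read the same.
- pointer_tip (a point): tip of the pointer, 46 mm from the dial's centre, 15 mm in front of the gauge's middle plane
- mark_tab (a point): middle of the mark tab, a black tab 8 mm wide on the dial's rim, 46 mm from the dial's centre, in the plane of the pointer tip; at bottom dead centre it would lie 20 mm above the foot's underside
- stud: wooden block, 45 mm (x) x 90 mm (y), clamped immovably in the vice; origin and axes as the vice's (on the bench, under its centre). Uneven top: a half-round crown of radius 20 mm, its axis along x, centre line 100 mm and crest 120 mm above the bench; shoulders beside it 96 mm high on the +y side, 88 to 91 mm on the -y side.
- crest (a point): middle of the crest of the stud's crown, 120 mm above the bench; x along the crown, y along the stud's long side. The foot can lean up to 0.45 rad about x either way on the crown without touching the shoulders
- vice: steel bench vice fixed to the bench, 150 mm (x) x 120 mm (y), jaws 70 mm high; its screw and cross bar reach 120 mm out on the -x side, 50 mm high. Origin on the bench under the stud
- offcut: joist offcut fixed on the bench, 70 mm (x) x 160 mm (y) x 45 mm high, origin at the centre of its underside; the gauge stands on it at the start
- screwdriver: screwdriver lying loose on the bench near the robot; leave alone
- spanner: spanner lying loose on the bench near the robot; leave alone
- tape: roll of tape lying flat, 72 mm across, 24 mm high, between vice and offcut; leave alone
- jar: small jar, 60 mm across, 75 mm high; leave alone
- meter: black test meter lying flat, 150 x 75 x 35 mm; leave alone
- torch: pocket torch lying beyond vice and offcut, 140 mm long, 34 mm high; leave alone
Not all that is in view belongs to the job. What is shaped like the gauge but blue is not meant. What is shaped like the vice but orange is not meant.

How it is judged:
On the way, in this order (a step that is already met when the one before it is completed fails the run):
1. the gauge is lifted clear of the joist offcut (contact force between gauge and offcut below 0.05 N and height (world z) of foot above 0.06 m and contact force between the fingers and gauge above 1 N), for 0.1 s.
2. the middle of its foot touches the stud's crown (contact force between gauge and stud above 0.5 N and distance between foot and crest below 0.03 m), for 0.1 s.
At the end, for the whole second after the job is handed in: Fingers still grip the gauge; its foot presses on the stud (over 1 N), middle of foot within 20 mm of the crest, foot within 15 degrees of the stud's long side, either way round; pointer tip within 4 mm of the tab's middle and at rest (under 0.25 rad/s); gauge still and off the offcut (contact force between gauge and stud above 1 N and distance between foot and crest below 0.02 m and angle between the x axis of gauge and the x axis of crest, either way round below 0.26 rad and distance between pointer_tip and mark_tab below 0.004 m and velocity of joint pointer between -0.25 and 0.25 rad/s and contact force between the fingers and gauge above 1 N and linear speed of gauge below 0.02 m/s and contact force between gauge and offcut below 0.05 N); the arm keeps its last pose, push and grip.
It fails at once if a bystander (screwdriver, spanner, tape, jar, meter or torch) is shifted by more than 25 mm (distance of any of screwdriver, tape, spanner, jar, meter, torch from where it was at the start of the episode above 0.025 m).
It also fails if it takes over 42 s, if anything falls off the work surface, if the arm or the gripper's body presses on something with over 40 N, if the wrist force passes 120 N, or if a joint passes its speed limit or range.

## Working session

There is one attempt and no reset: what is moved stays moved. The work goes in short steps, Python scripts to look and compute and a tool call to move; the robot and the scene stay as the last step left them, time stands still between calls to the robot, and variables do not carry over. Pictures are saved under pics/ and viewed, and the job is handed in when it is done.

Besides the shell and the picture viewer there is one more tool, called by a JSON object that holds its "name" and its "arguments", one argument or row to a line. servo_tool: Moves the arm, as the interface text tells. Its arguments: {"type":"object","properties":{"motion":{"type":"array","items":{"type":"object","properties":{"angular":{"type":"array","items":{"type":"number"}},"delta_pos":{"type":"array","items":{"type":"number"}},"fingers":{"type":"number"}}}}},"required":["motion"]}

```bash
mkdir -p pics; ls; python3 - <<'E'
from station import *
import cv2,pickle
s=get_state();print(s['time_s'],s['tcp_pos'],s['eef_rot'],s['opening'])
for n in ["side","top","wrist"]:
    c=capture(n);cv2.imwrite(f'pics/{n}0.png',c['pixels']);pickle.dump(c,open(f'{n}0.pkl','wb'))
    for k in ["gauge","stud","vice","offcut","mark_tab","pointer_tip","neck","tape","torch","jar","meter"]:
        print(n,k,[(round(d['p'],2),round(d['position'][0]*560),round(d['position'][1]*420)) for d in look_for(n,k)][:4])
    if n!='wrist': print(c['R'],c['t'])
print(get_state()['time_s'])
E
```

```text
pics
0.0 [ 0.20792969 -0.50890766  0.24966056] [-0.69383218 -0.13674283  0.69387278 -0.13578984] 0.9996147883304205
side gauge [(0.89, 226, 263), (0.89, 301, 240)]
side stud [(0.76, 299, 197)]
side vice [(0.73, 368, 173)]
side offcut [(0.79, 236, 293)]
side mark_tab []
side pointer_tip []
side neck [(0.95, 225, 268), (0.6, 303, 244)]
side tape [(0.84, 260, 247)]
side torch [(0.65, 198, 243)]
side jar [(0.58, 235, 389), (0.38, 199, 244)]
side meter [(0.78, 292, 166)]
[[-0.93545104 -0.35342809  0.00446543]
 [-0.26337813  0.68857085 -0.67564943]
 [ 0.23571872 -0.63321305 -0.73720954]] [0.44146922 0.25580588 1.11313712]
top gauge [(0.86, 211, 187), (0.8, 269, 240), (0.74, 241, 149)]
top stud [(0.64, 328, 212), (0.56, 242, 151)]
top vice [(0.65, 325, 218), (0.56, 400, 283)]
top offcut [(0.86, 223, 198)]
top mark_tab []
top pointer_tip []
top neck [(0.71, 210, 183), (0.64, 270, 237)]
top tape [(0.7, 262, 190)]
top torch [(0.59, 240, 148)]
top jar [(0.7, 130, 238)]
top meter [(0.78, 381, 188)]
[[-0.01896597 -0.99971297  0.01463811]
 [-0.98737371  0.01642492 -0.15755438]
 [ 0.15726873 -0.01744145 -0.98740181]] [-0.0214188   0.50072607  1.56871002]
wrist gauge []
wrist stud [(0.83, 248, 129)]
wrist vice [(0.89, 255, 124)]
wrist offcut []
wrist mark_tab []
wrist pointer_tip []
wrist neck []
wrist tape []
wrist torch []
wrist jar []
wrist meter []
1.8
```

View pics/side0.png

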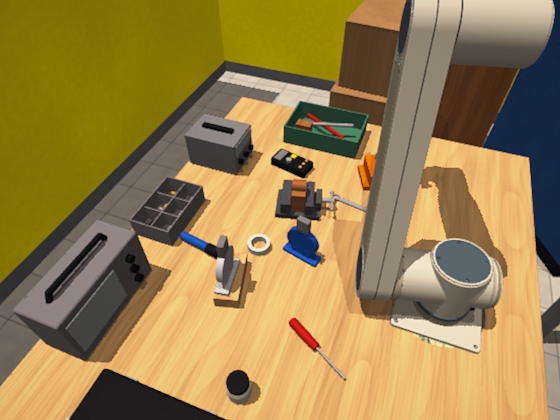

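View pics/top0.png

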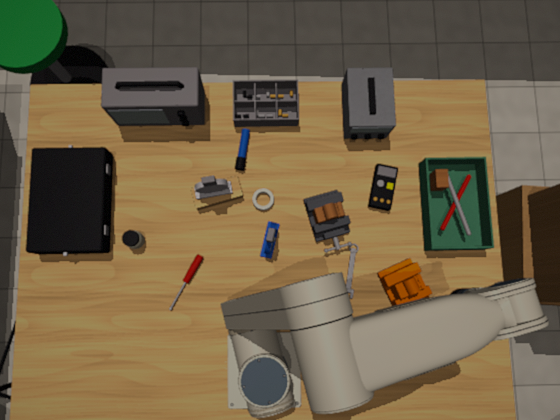

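View pics/wrist0.png

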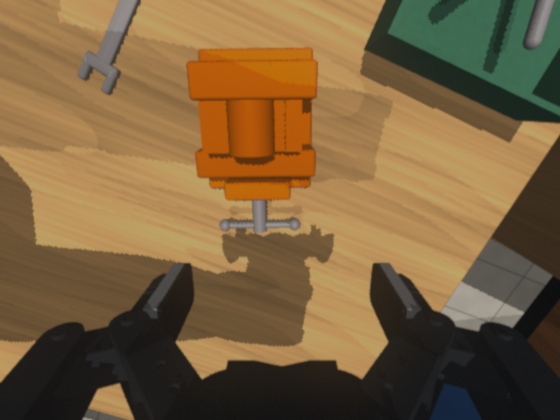

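```bash
python3 - <<'E'
import cv2
a=cv2.imread('pics/side0.png')[130:350,160:420];cv2.imwrite('pics/sidec.png',cv2.resize(a,None,fx=2.7,fy=2.7,interpolation=2))
a=cv2.imread('pics/top0.png')[120:310,170:430];cv2.imwrite('pics/topc.png',cv2.resize(a,None,fx=3,fy=3,interpolation=2))
E
```

```text
(no output)
```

View pics/sidec.png

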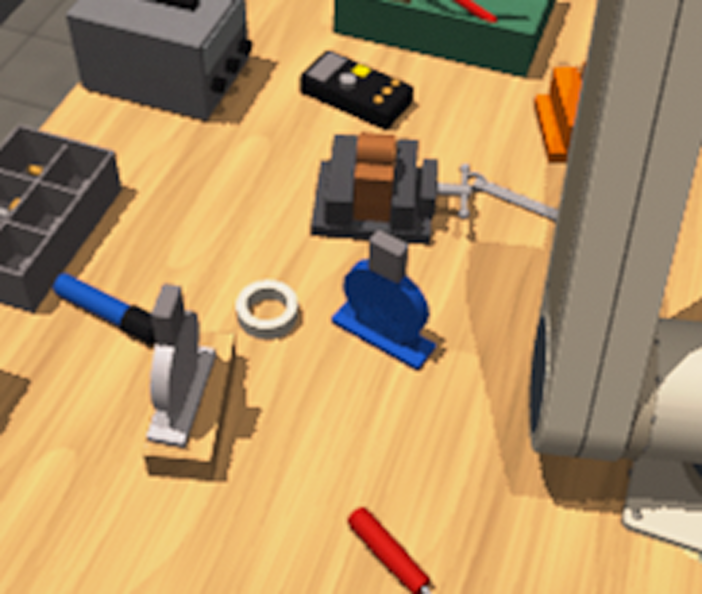

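View pics/topc.png

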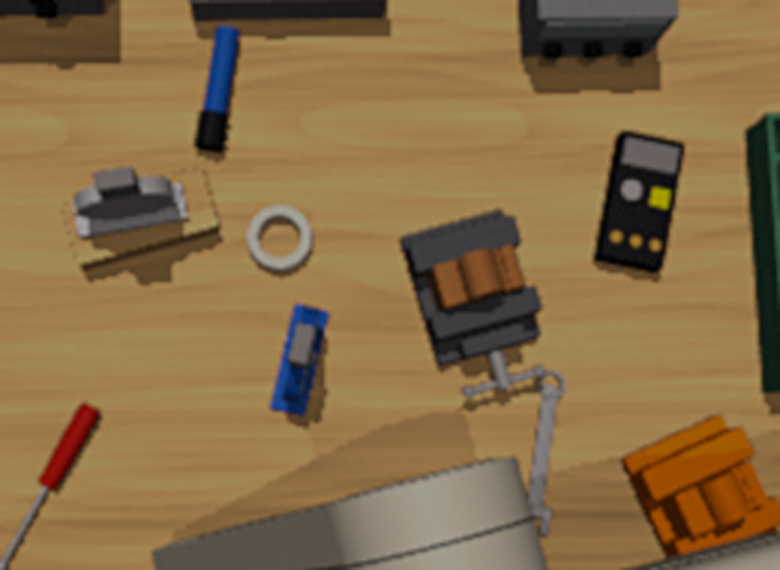

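```bash
cat > h.py <<'E'
import numpy as np,pickle,cv2
def cloud(c):
    d=c['depth'];v,u=np.mgrid[0:420,0:560]
    P=np.stack([(u-c['cx'])/c['fx']*d,(v-c['cy'])/c['fy']*d,d],-1)
    return (P-c['t'])@c['R']
def proj(c,X):
    p=c['R']@np.array(X)+c['t'];return p[0]/p[2]*c['fx']+c['cx'],p[1]/p[2]*c['fy']+c['cy']
E
python3 - <<'E'
from h import *
for n in ['top','side']:
    c=pickle.load(open(n+'0.pkl','rb'));W=cloud(c);print(n,-c['R'].T@c['t'])
    z=W[...,2]
    def box(name,x0,x1,y0,y1,zmin,zmax):
        m=(W[...,0]>x0)&(W[...,0]<x1)&(W[...,1]>y0)&(W[...,1]<y1)&(z>zmin)&(z<zmax)&(c['depth']>0)
        Q=W[m]
        if len(Q)<5: print(name,len(Q));return
        r=cv2.minAreaRect((Q[:,:2]*1000).astype(np.float32));print(name,len(Q),Q.mean(0).round(4),np.round(r[0],1),np.round(r[1],1),round(r[2],1),'z',Q[:,2].min().round(3),Q[:,2].max().round(3))
    if n=='top':
        for nm,u,v in [('neck',210,182),('stud',329,213),('blue',270,237),('tape',262,190),('torch',243,150),('spanner',350,270)]: print(nm,W[v,u].round(3))
        g=W[182,210];s=W[213,329]
    box('neckTop',g[0]-.08,g[0]+.08,g[1]-.08,g[1]+.08,.195,.23)
    box('foot',g[0]-.1,g[0]+.1,g[1]-.1,g[1]+.1,.052,.062)
    box('off',g[0]-.1,g[0]+.1,g[1]-.12,g[1]+.12,.03,.05)
    box('crown',s[0]-.08,s[0]+.08,s[1]-.08,s[1]+.08,.108,.14)
    box('studtop',s[0]-.08,s[0]+.08,s[1]-.08,s[1]+.08,.08,.14)
    box('jaws',s[0]-.1,s[0]+.1,s[1]-.1,s[1]+.1,.06,.075)
E
```

```text
top [ 0.2472885  -0.00227646  1.62815223]
neck [0.571 0.152 0.2  ]
stud [ 0.485 -0.211  0.114]
blue [ 0.407 -0.024  0.162]
tape [ 0.581 -0.002  0.025]
torch [0.719 0.06  0.025]
spanner [ 0.311 -0.29  -0.005]
neckTop 102 [0.5773 0.1583 0.2098] [578.8 159.1] [20.8 39.6] 10.5 z 0.196 0.219
foot 207 [0.5682 0.1536 0.0565] [572.2 149.7] [ 64.9 152.5] 17.7 z 0.052 0.062
off 478 [0.5698 0.1366 0.0442] [597.4 139.7] [109.7 190.3] 15.7 z 0.03 0.05
crown 162 [ 0.4939 -0.2129  0.1171] [ 494.3 -212.4] [44.9 37.7] 16.0 z 0.108 0.126
studtop 426 [ 0.4935 -0.2116  0.103 ] [ 509.3 -210. ] [75.6 91.5] 15.0 z 0.08 0.126
jaws 712 [ 0.4868 -0.2144  0.0688] [ 484.9 -216.3] [135.6 121.1] 15.1 z 0.06 0.075
side [0.21795926 0.68474011 0.99147906]
neckTop 135 [0.5771 0.1622 0.207 ] [578.9 158.9] [20.3 42. ] 8.8 z 0.195 0.213
foot 297 [0.5705 0.1723 0.0566] [579.  158.8] [ 40.8 119.5] 8.4 z 0.052 0.062
off 616 [0.559  0.1632 0.043 ] [596.9 144.6] [109.7 184.2] 15.8 z 0.03 0.05
crown 108 [ 0.4939 -0.2086  0.1156] [ 494.9 -211.2] [42.5 32.7] 19.8 z 0.108 0.121
studtop 283 [ 0.4904 -0.1951  0.1027] [ 495.6 -214.2] [44.9 95.2] 14.6 z 0.08 0.121
jaws 592 [ 0.4907 -0.2065  0.0679] [ 486.1 -216.9] [135.3 125.1] 15.1 z 0.06 0.075
```

```bash
cat >> h.py <<'E'
from scipy.spatial.transform import Rotation as Ro
def tool(xdown,ydir):
    x=np.array(xdown,float);x/=np.linalg.norm(x);y=np.array(ydir,float);y-=x*(x@y);y/=np.linalg.norm(y)
    return Ro.from_matrix(np.stack([x,y,np.cross(x,y)],1))
def delta(p0,q0,p1,R1):
    R0=Ro.from_quat(q0)
    return R0.inv().apply(np.array(p1)-np.array(p0))*1000,(R0.inv()*R1).as_rotvec()
E
python3 - <<'E'
from h import *
from station import *
s=get_state();M=Ro.from_quat(s['eef_rot']).as_matrix();print(M.round(3),s['q'])
print('tool y yaw',np.degrees(np.arctan2(M[1,1],M[0,1])))
print(pickle.load(open('wrist0.pkl','rb'))['hand_eye'])
for yaw in (9,189):
    a=np.radians(yaw);R1=tool([0,0,-1],[np.cos(a),np.sin(a),0])
    print(yaw,delta(s['tcp_pos'],s['eef_rot'],[.579,.159,.33],R1),delta(s['tcp_pos'],s['eef_rot'],[.4,-.2,.36],R1))
E
```

```text
[[-0.     0.378 -0.926]
 [-0.    -0.926 -0.378]
 [-1.     0.     0.   ]] [-1.33557814e+00  2.58602003e-01  2.14811945e-02  1.33366013e+00
 -4.57789931e-06  1.41825400e+00]
tool y yaw -67.78295917361142
[[ 1.57900040e-04 -3.09147060e-01  9.51014232e-01 -1.24236744e-01]
 [ 9.99999986e-01  1.04421039e-04 -1.32089064e-04 -9.20333366e-04]
 [-5.84709484e-05  9.51014240e-01  3.09147072e-01 -7.95380944e-02]
 [ 0.00000000e+00  0.00000000e+00  0.00000000e+00  1.00000000e+00]]
9 (array([ -79.74081173, -478.2688949 , -596.10872336]), array([-1.34011545e+00,  1.55328771e-05, -7.67890121e-06])) (array([-109.73489999, -213.60406667, -294.6541109 ]), array([-1.34011545e+00,  1.55328771e-05, -7.67890121e-06]))
189 (array([ -79.74081173, -478.2688949 , -596.10872336]), array([ 1.80147721e+00, -8.17902768e-06, -1.65445326e-05])) (array([-109.73489999, -213.60406667, -294.6541109 ]), array([ 1.80147721e+00, -8.17902768e-06, -1.65445326e-05]))
```

{"name": "servo_tool", "arguments": {
  "motion": [
    {"delta_pos": [-50, 0, 0], "angular": [0, 0, 0], "fingers": 85},
    {"delta_pos": [-80, -478, -596], "angular": [-1.34, 0, 0], "fingers": 85},
    {"delta_pos": [-80, -478, -596], "angular": [-1.34, 0, 0], "fingers": 85},
    {"delta_pos": [-80, -478, -596], "angular": [-1.34, 0, 0], "fingers": 85},
    {"delta_pos": [-80, -478, -596], "angular": [-1.34, 0, 0], "fingers": 85},
    {"delta_pos": [-80, -478, -596], "angular": [-1.34, 0, 0], "fingers": 85},
    {"delta_pos": [-80, -478, -596], "angular": [-1.34, 0, 0], "fingers": 85},
    {"delta_pos": [-80, -478, -596], "angular": [-1.34, 0, 0], "fingers": 85},
    {"delta_pos": [-80, -478, -596], "angular": [-1.34, 0, 0], "fingers": 85},
    {"delta_pos": [-80, -478, -596], "angular": [-1.34, 0, 0], "fingers": 85},
    {"delta_pos": [-80, -478, -596], "angular": [-1.34, 0, 0], "fingers": 85},
    {"delta_pos": [-80, -478, -596], "angular": [-1.34, 0, 0], "fingers": 85}
  ]
}}

```text
time_s: 3.0
tcp_pos: [0.4754, -0.0266, 0.3222]
eef_rot: [0.459, 0.537, -0.459, 0.538]
contact_force: [1.2, -0.8, -0.0]
opening: 0.996
```

```bash
python3 - <<'E'
from h import *
from station import *
s=get_state();print(s['time_s'],s['tcp_pos'],s['q'])
a=np.radians(9);R1=tool([0,0,-1],[np.cos(a),np.sin(a),0])
print(delta(s['tcp_pos'],s['eef_rot'],[.579,.159,.33],R1))
E
```

```text
3.0 [ 0.47541058 -0.0265965   0.32223693] [-2.32331087e-01  1.18525669e-01  2.39098183e-02  1.47533955e+00
 -7.34126904e-05  1.18103526e+00]
(array([  -7.72924454,  131.41209481, -167.05751544]), array([ 0.00035032,  0.0003873 , -0.00075003]))
```

{"name": "servo_tool", "arguments": {
  "motion": [
    {"delta_pos": [-8, 131, -167], "angular": [0, 0, 0], "fingers": 85},
    {"delta_pos": [-8, 131, -167], "angular": [0, 0, 0], "fingers": 85},
    {"delta_pos": [-8, 131, -167], "angular": [0, 0, 0], "fingers": 85},
    {"delta_pos": [-8, 131, -167], "angular": [0, 0, 0], "fingers": 85},
    {"delta_pos": [-8, 131, -167], "angular": [0, 0, 0], "fingers": 85},
    {"delta_pos": [-8, 131, -167], "angular": [0, 0, 0], "fingers": 85},
    {"delta_pos": [-8, 131, -167], "angular": [0, 0, 0], "fingers": 85}
  ]
}}

```text
time_s: 3.7
tcp_pos: [0.5778, 0.1563, 0.3296]
eef_rot: [0.459, 0.538, -0.459, 0.538]
contact_force: [-0.2, -0.1, 1.0]
opening: 0.994
```

```bash
cat > w.py <<'E'
from h import *
from station import *
def wristcloud():
    s=get_state();c=capture('wrist')
    d=c['depth'];v,u=np.mgrid[0:420,0:560]
    P=np.stack([(u-c['cx'])/c['fx']*d,(v-c['cy'])/c['fy']*d,d],-1)
    H=c['hand_eye'];T=P@H[:3,:3].T+H[:3,3]
    R=Ro.from_quat(s['eef_rot']).as_matrix()
    return s,c,T,T@R.T+s['tcp_pos']
E
python3 - <<'E'
from w import *
s,c,T,W=wristcloud();cv2.imwrite('pics/w1.png',c['pixels'])
print(s['time_s'],s['tcp_pos'],s['q'])
z=W[...,2];
for nm,z0,z1 in [('neck',.19,.215),('foot',.05,.062)]:
    m=(abs(W[...,0]-.579)<.09)&(abs(W[...,1]-.159)<.09)&(z>z0)&(z<z1)&(c['depth']>0)
    Q=W[m]
    print(len(Q))
    if len(Q)>5: print(nm,Q.mean(0),cv2.minAreaRect((Q[:,:2]*1000).astype(np.float32)))
a=np.radians(9);R1=tool([0,0,-1],[np.cos(a),np.sin(a),0])
print(delta(s['tcp_pos'],s['eef_rot'],[.579,.159,.187],R1))
E
```

```text
3.7 [0.57782589 0.15627481 0.32963061] [ 1.24169778e-01  3.39370087e-01  3.36541942e-01  1.56865416e+00
 -3.36079410e-04  1.53765836e+00]
1153
neck [0.57694509 0.16019531 0.20931703] ((577.4515380859375, 157.79727172851562), (19.66323471069336, 39.763275146484375), 9.133559226989746)
1020
foot [0.57168527 0.17835788 0.05757067] ((577.299560546875, 157.05128479003906), (40.100807189941406, 119.43226623535156), 8.839645385742188)
(array([142.6286793 ,   1.68591431,  -2.55226999]), array([0.00022823, 0.00031325, 0.0006967 ]))
```

View pics/w1.png

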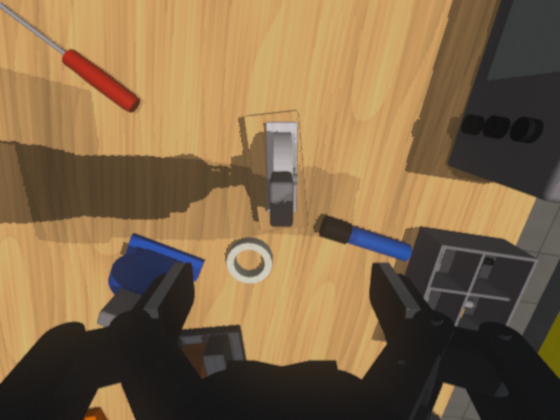

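```bash
python3 - <<'E'
import cv2
a=cv2.imread('pics/w1.png')[100:240,200:360];cv2.imwrite('pics/w1c.png',cv2.resize(a,None,fx=4,fy=4,interpolation=2))
E
```

```text
(no output)
```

View pics/w1c.png

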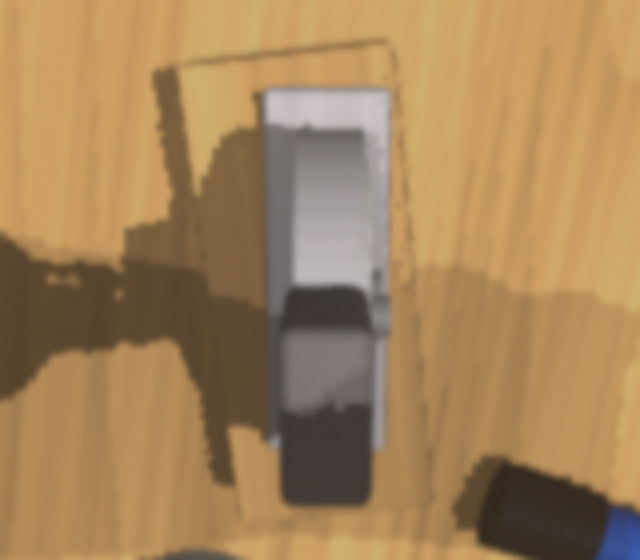

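{"name": "servo_tool", "arguments": {
  "motion": [
    {"delta_pos": [50, 0, -2], "angular": [0, 0, 0], "fingers": 85},
    {"delta_pos": [100, 0, -2], "angular": [0, 0, 0], "fingers": 85},
    {"delta_pos": [142, 0, -2], "angular": [0, 0, 0], "fingers": 85},
    {"delta_pos": [142, 0, -2], "angular": [0, 0, 0], "fingers": 85},
    {"delta_pos": [142, 0, -2], "angular": [0, 0, 0], "fingers": 85},
    {"delta_pos": [142, 0, -2], "angular": [0, 0, 0], "fingers": 5},
    {"delta_pos": [142, 0, -2], "angular": [0, 0, 0], "fingers": 5},
    {"delta_pos": [142, 0, -2], "angular": [0, 0, 0], "fingers": 5},
    {"delta_pos": [142, 0, -2], "angular": [0, 0, 0], "fingers": 5},
    {"delta_pos": [142, 0, -2], "angular": [0, 0, 0], "fingers": 5},
    {"delta_pos": [142, 0, -2], "angular": [0, 0, 0], "fingers": 5},
    {"delta_pos": [142, 0, -2], "angular": [0, 0, 0], "fingers": 5}
  ]
}}

```text
time_s: 4.95
tcp_pos: [0.5779, 0.1588, 0.1886]
eef_rot: [0.459, 0.537, -0.459, 0.538]
contact_force: [-1.4, 0.5, 6.3]
opening: 0.228
```

{"name": "servo_tool", "arguments": {
  "motion": [
    {"delta_pos": [-20, 0, 0], "angular": [0, 0, 0], "fingers": 5},
    {"delta_pos": [-60, 0, 0], "angular": [0, 0, 0], "fingers": 5},
    {"delta_pos": [-110, 0, 0], "angular": [0, 0, 0], "fingers": 5},
    {"delta_pos": [-150, 0, 0], "angular": [0, 0, 0], "fingers": 5},
    {"delta_pos": [-150, 0, 0], "angular": [0, 0, 0], "fingers": 5}
  ]
}}

```text
time_s: 5.45
tcp_pos: [0.5788, 0.1589, 0.3429]
eef_rot: [0.461, 0.536, -0.457, 0.54]
contact_force: [-0.1, 0.3, -4.0]
opening: 0.228
```

```bash
cat > disp.py <<'E'
from w import *
s=get_state();print(s['time_s'],s['tcp_pos'],s['q'],s['opening'],s['contact_force'])
def pose(yaw,tilt):
    a=np.radians(yaw);n=np.array([np.cos(a),np.sin(a),0]);y=n*np.cos(tilt)+np.array([0,0,1])*np.sin(tilt)
    x=-np.array([0,0,1])*np.cos(tilt)+n*np.sin(tilt)
    return tool(x,y)
print(delta(s['tcp_pos'],s['eef_rot'],[.45,.27,.50],pose(120,.4)))
print(delta(s['tcp_pos'],s['eef_rot'],[.45,.27,.50],pose(120,0)))
E
python3 disp.py
```

```text
5.45 [0.5787749  0.15890541 0.3429395 ] [1.28205017e-01 3.38626709e-01 3.68860249e-01 1.59331602e+00
 9.18381270e-06 1.54181665e+00] 0.22842717355887004 [-0.09908314  0.28986186 -3.98672303]
(array([-157.93028161, -108.5823621 , -129.84944337]), array([-1.90575823,  0.39411817,  0.26089936]))
(array([-157.93028161, -108.5823621 , -129.84944337]), array([-1.93719938,  0.00761149, -0.00492613]))
```

{"name": "servo_tool", "arguments": {
  "motion": [
    {"delta_pos": [-158, -109, -130], "angular": [-1.94, 0, 0], "fingers": 5},
    {"delta_pos": [-158, -109, -130], "angular": [-1.94, 0, 0], "fingers": 5},
    {"delta_pos": [-158, -109, -130], "angular": [-1.94, 0, 0], "fingers": 5},
    {"delta_pos": [-158, -109, -130], "angular": [-1.94, 0, 0], "fingers": 5},
    {"delta_pos": [-158, -109, -130], "angular": [-1.94, 0, 0], "fingers": 5},
    {"delta_pos": [-158, -109, -130], "angular": [-1.94, 0, 0], "fingers": 5},
    {"delta_pos": [-158, -109, -130], "angular": [-1.94, 0, 0], "fingers": 5},
    {"delta_pos": [-158, -109, -130], "angular": [-1.94, 0, 0], "fingers": 5},
    {"delta_pos": [-158, -109, -130], "angular": [-1.94, 0, 0], "fingers": 5},
    {"delta_pos": [-158, -109, -130], "angular": [-1.94, 0, 0], "fingers": 5},
    {"delta_pos": [-158, -109, -130], "angular": [-1.94, 0, 0], "fingers": 5},
    {"delta_pos": [-158, -109, -130], "angular": [-1.94, 0, 0], "fingers": 5}
  ]
}}

```text
time_s: 6.65
tcp_pos: [0.4491, 0.2696, 0.4901]
eef_rot: [-0.137, 0.691, 0.139, 0.696]
contact_force: [0.2, -0.6, -3.8]
opening: 0.224
```

```bash
python3 disp.py
```

```text
6.65 [0.44912982 0.26959627 0.49005529] [ 3.79308538e-01  2.69674376e-01  6.53704159e-01  1.94667290e+00
  1.92457305e-03 -1.28372680e-02] 0.22433461626456508 [ 0.19883564 -0.60934492 -3.80279283]
(array([-9.93645141,  0.05860772,  1.03970788]), array([-0.12802359,  0.03446143,  0.3981389 ]))
(array([-9.93645141,  0.05860772,  1.03970788]), array([-0.13144435,  0.00828507, -0.00127966]))
```

{"name": "servo_tool", "arguments": {
  "motion": [
    {"delta_pos": [10, 0, 0], "angular": [-0.13, 0.0, 0.4], "fingers": 5},
    {"delta_pos": [10, 0, 0], "angular": [-0.13, 0.0, 0.4], "fingers": 5},
    {"delta_pos": [10, 0, 0], "angular": [-0.13, 0.0, 0.4], "fingers": 5},
    {"delta_pos": [10, 0, 0], "angular": [-0.13, 0.0, 0.4], "fingers": 5},
    {"delta_pos": [10, 0, 0], "angular": [-0.13, 0.0, 0.4], "fingers": 5}
  ]
}}

```text
time_s: 7.15
tcp_pos: [0.4478, 0.2698, 0.4751]
eef_rot: [-0.039, 0.692, 0.314, 0.649]
contact_force: [-0.1, 0.3, -4.8]
opening: 0.223
```

```bash
python3 - <<'E'
from w import *
s=get_state();print(s['time_s'],s['tcp_pos'],s['eef_rot'],s['q'])
c=capture('side');pickle.dump((s,c),open('side1.pkl','wb'))
for k in ['mark_tab','pointer_tip','foot','neck','gauge']: print(k,[(round(d['p'],2),round(d['position'][0]*560,1),round(d['position'][1]*420,1)) for d in look_for('side',k)][:3])
u,v=proj(c,s['tcp_pos']);print(u,v,c['fx'])
u=int(u);v=int(v);a=c['pixels'][max(0,v-50):v+120,max(0,u-90):u+90];print(max(0,u-90),max(0,v-50))
cv2.imwrite('pics/s1c.png',cv2.resize(a,None,fx=3.4,fy=3.4,interpolation=2))
E
```

```text
7.15 [0.44780773 0.26977604 0.47510924] [-0.03903813  0.69190796  0.31442704  0.64874882] [ 0.1760641   0.25661413  0.53478823  1.94711123  0.38510833 -0.35865437]
mark_tab [(0.67, 242.7, 257.8), (0.58, 243.6, 235.3), (0.56, 290.0, 161.3)]
pointer_tip [(0.49, 242.4, 262.5)]
foot [(0.7, 307.7, 241.7), (0.59, 240.2, 257.4)]
neck [(0.77, 302.5, 243.2), (0.73, 241.4, 259.0)]
gauge [(0.96, 243.9, 255.5), (0.95, 301.8, 243.4), (0.46, 298.7, 197.7)]
242.25045160989183 214.56615252721068 392.36773901720096
152 164
```

View pics/s1c.png

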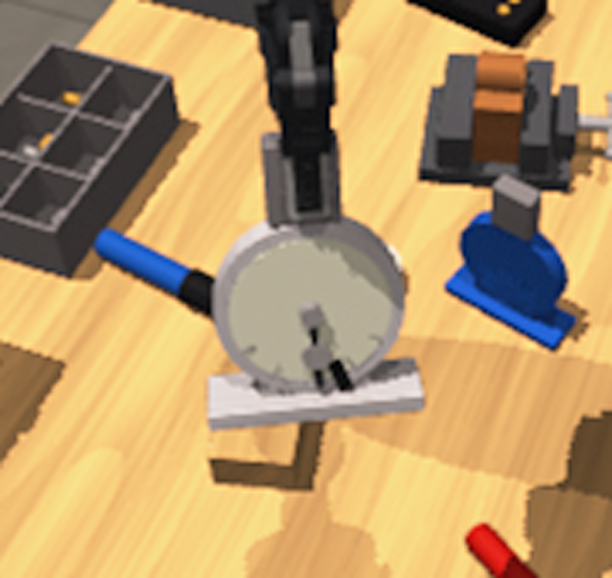

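```bash
cat > fit.py <<'E'
from w import *
def gp(s,m,r,x,roll=0,h=.1436,zc=.066):
    R=Ro.from_quat(s['eef_rot']).as_matrix();tx,ty,tz=R.T
    G=np.stack([ty,-tz,-tx],1)@Ro.from_rotvec([roll,0,0]).as_matrix()
    G0=np.array(s['tcp_pos'])-G@np.array([0,0,h])
    # angle from bottom about x: dir = Rx(m)*(0,0,-1) = (0, sin m, -cos m)
    return G0+G@np.array([x,r*np.sin(m),zc-r*np.cos(m)]),G,G0
if __name__=='__main__':
    import sys
    s,c=pickle.load(open(sys.argv[1],'rb'));roll=float(sys.argv[3]) if len(sys.argv)>3 else 0
    _,G,G0=gp(s,0,0,0,roll)
    g=G.T@np.array([0,0,-1]);pl=np.arctan2(g[1],-g[2]);print('plumb angle',pl)
    F=8
    cu,cv_=proj(c,gp(s,0,0,.012,roll)[0]);u0,v0=int(cu)-36,int(cv_)-26
    a=cv2.resize(c['pixels'][v0:v0+64,u0:u0+80],None,fx=F,fy=F,interpolation=cv2.INTER_CUBIC)
    b=a.copy()
    def dot(X,col):
        u,v=proj(c,X);cv2.circle(b,(int((u-u0+.5)*F),int((v-v0+.5)*F)),3,col,-1)
    for m in np.arange(.0,.46,.1): dot(gp(s,m,.046,.015,roll)[0],(0,0,255))
    dot(gp(s,pl,.046,.015,roll)[0],(255,0,0))
    dot(gp(s,0,0,.015,roll)[0],(0,255,0))
    for t in np.linspace(0,6.28,40): dot(gp(s,t,.052,.008,roll)[0],(255,0,255))
    for yy in (-.06,.06):
        for zz in (0,.012): dot(G0+G@np.array([.02,yy,zz]),(0,255,255))
    cv2.imwrite(sys.argv[2],b)
E
python3 fit.py side1.pkl pics/f1.png
```

```text
plumb angle 0.042778685470372765
```

View pics/f1.png

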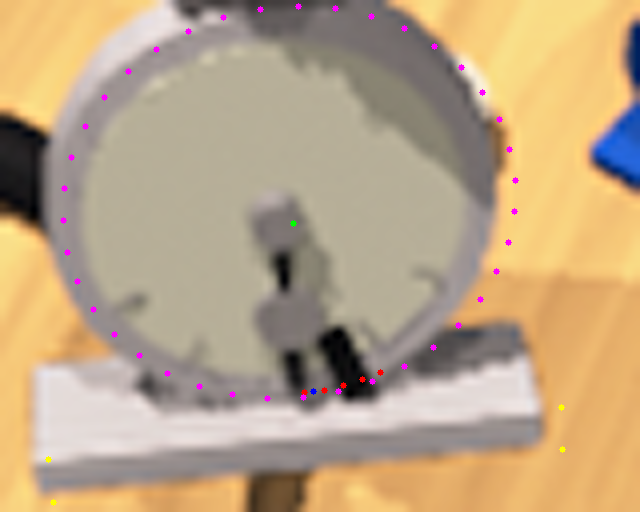

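{"name": "servo_tool", "arguments": {
  "motion": [
    {"delta_pos": [40, 0, 0], "angular": [0, -0.15, 0], "fingers": 5},
    {"delta_pos": [40, 0, 0], "angular": [0, -0.29, 0], "fingers": 5},
    {"delta_pos": [40, 0, 0], "angular": [0, -0.29, 0], "fingers": 5},
    {"delta_pos": [40, 0, 0], "angular": [0, -0.29, 0], "fingers": 5},
    {"delta_pos": [40, 0, 0], "angular": [0, -0.29, 0], "fingers": 5},
    {"delta_pos": [40, 0, 0], "angular": [0, -0.29, 0], "fingers": 5},
    {"delta_pos": [40, 0, 0], "angular": [0, -0.29, 0], "fingers": 5},
    {"delta_pos": [40, 0, 0], "angular": [0, -0.29, 0], "fingers": 5},
    {"delta_pos": [40, 0, 0], "angular": [0, -0.29, 0], "fingers": 5},
    {"delta_pos": [40, 0, 0], "angular": [0, -0.29, 0], "fingers": 5},
    {"delta_pos": [40, 0, 0], "angular": [0, -0.29, 0], "fingers": 5},
    {"delta_pos": [40, 0, 0], "angular": [0, -0.29, 0], "fingers": 5}
  ]
}}

```text
time_s: 8.65
tcp_pos: [0.4411, 0.2848, 0.4394]
eef_rot: [0.007, 0.59, 0.319, 0.742]
contact_force: [-0.7, -1.6, -4.7]
opening: 0.224
```

```bash
python3 - <<'E'
from w import *
s=get_state();print(s['time_s'],s['tcp_pos'],s['eef_rot'],s['q'],s['opening'])
c=capture('side');pickle.dump((s,c),open('side2.pkl','wb'))
E
python3 fit.py side2.pkl pics/f2.png
```

```text
8.65 [0.44111978 0.28483705 0.43937064] [0.00738594 0.58979704 0.31885195 0.74190184] [ 0.16141505  0.03113223  0.12644439  1.46541915  0.47725122 -0.24912284] 0.2240642325659091
plumb angle 0.3361816954501031
```

View pics/f2.png

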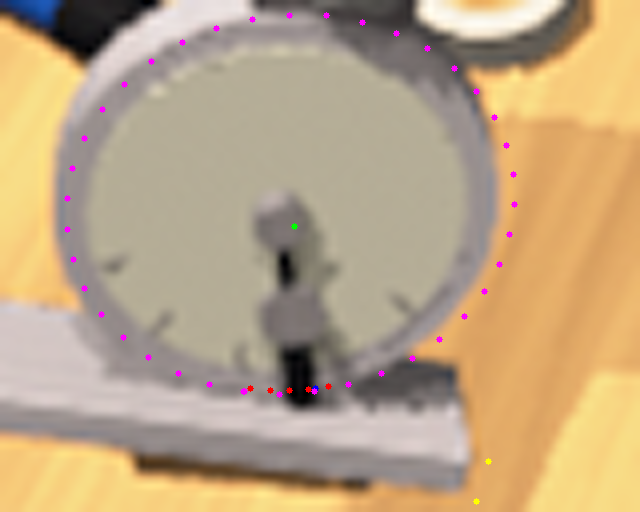

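```bash
cat > place.py <<'E'
from w import *
import sys
def target(d,m=.33,yaw=15.1,h=.1436,C=(.4945,-.2125,.100)):
    a=np.radians(yaw);gx=np.array([np.cos(a),np.sin(a),0]);gy=np.array([-np.sin(a),np.cos(a),0])
    n=gy*np.sin(m)+np.array([0,0,1])*np.cos(m)
    return np.array(C)+(.020+h+d)*n,tool(-n,gx),n
if __name__=='__main__':
    s=get_state();d=float(sys.argv[1]);P,R,n=target(d)
    print(s['time_s'],'tgt',P.round(4),'now',s['tcp_pos'].round(4),'F',s['contact_force'].round(2),'Fn',(s['contact_force']@n).round(2),'q',s['q'].round(3))
    dp,rv=delta(s['tcp_pos'],s['eef_rot'],P,R);print(dp.round(1),rv.round(3))
    M=Ro.from_quat(s['eef_rot']).as_matrix();g=M[2];print('plumb',np.arctan2(g[2],-g[0]) , 'gaugex', M[:,1].round(3))
E
python3 place.py 0.15; python3 place.py .05
```

```text
8.7 tgt [ 0.468  -0.1144  0.3967] now [0.4411 0.2848 0.4394] F [ 0.15 -0.45 -4.91] Fn -4.8 q [ 0.161  0.031  0.126  1.465  0.477 -0.249]
[-152.5 -347.  -135.1] [ 1.617 -0.36  -0.854]
plumb 0.3362480345254128 gaugex [-0.464  0.797  0.387]
8.7 tgt [ 0.4765 -0.1457  0.3021] now [0.4411 0.2848 0.4394] F [ 0.15 -0.45 -4.91] Fn -4.8 q [ 0.161  0.031  0.126  1.465  0.477 -0.249]
[ -84.3 -412.5 -167.8] [ 1.617 -0.36  -0.854]
plumb 0.3362480345254128 gaugex [-0.464  0.797  0.387]
```

{"name": "servo_tool", "arguments": {
  "motion": [
    {"delta_pos": [-152, -347, -135], "angular": [1.617, -0.36, -0.854], "fingers": 5},
    {"delta_pos": [-152, -347, -135], "angular": [1.617, -0.36, -0.854], "fingers": 5},
    {"delta_pos": [-152, -347, -135], "angular": [1.617, -0.36, -0.854], "fingers": 5},
    {"delta_pos": [-152, -347, -135], "angular": [1.617, -0.36, -0.854], "fingers": 5},
    {"delta_pos": [-152, -347, -135], "angular": [1.617, -0.36, -0.854], "fingers": 5},
    {"delta_pos": [-152, -347, -135], "angular": [1.617, -0.36, -0.854], "fingers": 5},
    {"delta_pos": [-152, -347, -135], "angular": [1.617, -0.36, -0.854], "fingers": 5},
    {"delta_pos": [-152, -347, -135], "angular": [1.617, -0.36, -0.854], "fingers": 5},
    {"delta_pos": [-152, -347, -135], "angular": [1.617, -0.36, -0.854], "fingers": 5},
    {"delta_pos": [-152, -347, -135], "angular": [1.617, -0.36, -0.854], "fingers": 5},
    {"delta_pos": [-152, -347, -135], "angular": [1.617, -0.36, -0.854], "fingers": 5},
    {"delta_pos": [-152, -347, -135], "angular": [1.617, -0.36, -0.854], "fingers": 5}
  ]
}}

```text
time_s: 9.9
tcp_pos: [0.4679, -0.1138, 0.3967]
eef_rot: [0.347, 0.472, -0.472, 0.659]
contact_force: [-0.7, -0.1, -4.8]
opening: 0.226
```

```bash
python3 place.py 0.15; python3 place.py .05
```

```text
9.9 tgt [ 0.468  -0.1144  0.3967] now [ 0.4679 -0.1138  0.3967] F [-0.66 -0.14 -4.81] Fn -4.54 q [-0.266  0.026  0.068  1.424 -0.258  0.963]
[ 0.2 -0.1  0.6] [ 0.049 -0.011 -0.029]
plumb 0.3190440706989409 gaugex [0.949 0.314 0.012]
9.9 tgt [ 0.4765 -0.1457  0.3021] now [ 0.4679 -0.1138  0.3967] F [-0.66 -0.14 -4.81] Fn -4.54 q [-0.266  0.026  0.068  1.424 -0.258  0.963]
[100.2  -3.    1.6] [ 0.049 -0.011 -0.029]
plumb 0.3190440706989409 gaugex [0.949 0.314 0.012]
```

{"name": "servo_tool", "arguments": {
  "motion": [
    {"delta_pos": [40, -1, 1], "angular": [0.049, -0.011, -0.029], "fingers": 5},
    {"delta_pos": [80, -2, 1], "angular": [0.049, -0.011, -0.029], "fingers": 5},
    {"delta_pos": [115, -3.5, 2], "angular": [0.049, -0.011, -0.029], "fingers": 5},
    {"delta_pos": [130, -4, 2], "angular": [0.049, -0.011, -0.029], "fingers": 5},
    {"delta_pos": [130, -4, 2], "angular": [0.049, -0.011, -0.029], "fingers": 5},
    {"delta_pos": [130, -4, 2], "angular": [0.049, -0.011, -0.029], "fingers": 5},
    {"delta_pos": [130, -4, 2], "angular": [0.049, -0.011, -0.029], "fingers": 5}
  ]
}}

```text
time_s: 10.6
tcp_pos: [0.4797, -0.1551, 0.2749]
eef_rot: [0.352, 0.463, -0.492, 0.648]
contact_force: [-0.1, -0.2, -3.9]
opening: 0.225
```

```bash
python3 place.py 0.0; python3 - <<'E'
from w import *
s=get_state()
for n in ['side','top']:
    c=capture(n);pickle.dump((s,c),open(n+'3.pkl','wb'))
    u,v=proj(c,s['tcp_pos']);u=int(u);v=int(v)
    a=c['pixels'][v-35:v+65,u-70:u+70];cv2.imwrite(f'pics/{n}3.png',cv2.resize(a,None,fx=5,fy=5,interpolation=2))
E
```

```text
10.6 tgt [ 0.4807 -0.1613  0.2548] now [ 0.4797 -0.1551  0.2749] F [-0.05 -0.2  -3.94] Fn -3.78 q [-0.333  0.071 -0.192  1.116 -0.269  0.942]
[21.  -0.7 -0.6] [ 0.006 -0.    -0.003]
plumb 0.3296203810975637 gaugex [0.964 0.267 0.001]
```

View pics/side3.png

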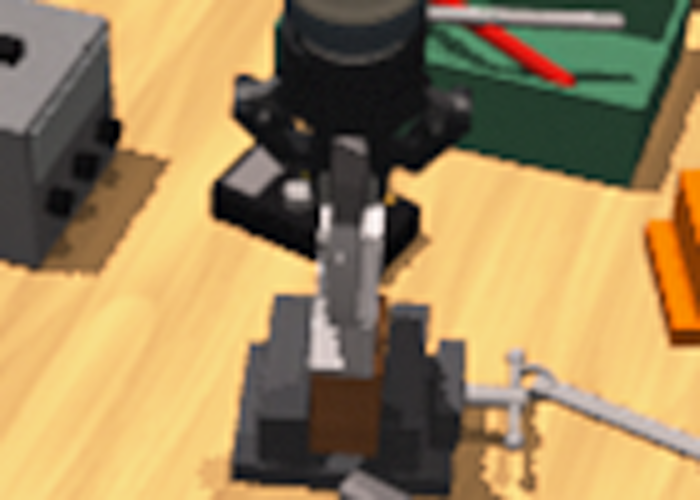

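View pics/top3.png

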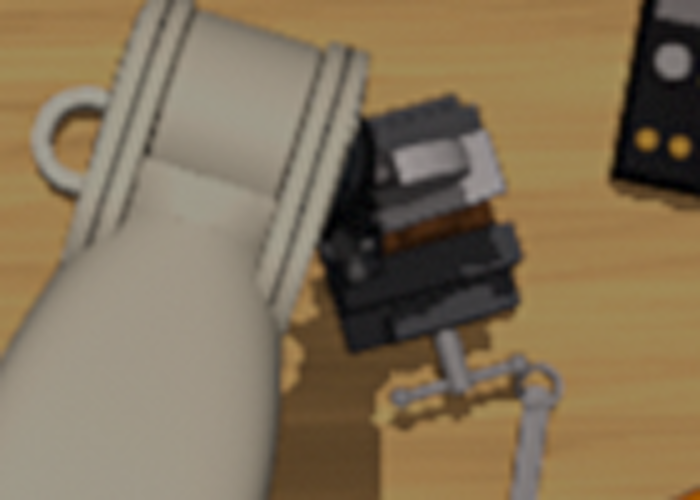

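{"name": "servo_tool", "arguments": {
  "motion": [
    {"delta_pos": [10, -0.5, -0.5], "angular": [0, 0, 0], "fingers": 5},
    {"delta_pos": [15, -0.7, -0.6], "angular": [0, 0, 0], "fingers": 5},
    {"delta_pos": [17, -0.7, -0.6], "angular": [0, 0, 0], "fingers": 5},
    {"delta_pos": [18, -0.7, -0.6], "angular": [0, 0, 0], "fingers": 5},
    {"delta_pos": [18, -0.7, -0.6], "angular": [0, 0, 0], "fingers": 5}
  ]
}}

```text
time_s: 11.2
tcp_pos: [0.4798, -0.1606, 0.256]
eef_rot: [0.352, 0.463, -0.493, 0.647]
contact_force: [-0.0, -1.0, -4.9]
opening: 0.223
```

```bash
python3 place.py 0.0
```

```text
11.2 tgt [ 0.4807 -0.1613  0.2548] now [ 0.4798 -0.1606  0.256 ] F [-0.03 -1.01 -4.92] Fn -4.97 q [-0.344  0.08  -0.229  1.069 -0.268  0.931]
[1.5 0.6 0.5] [ 0.006 -0.001 -0.   ]
plumb 0.32857650409675876 gaugex [ 0.964  0.266 -0.002]
```

Not yet in contact; advance by 1 mm rows.

{"name": "servo_tool", "arguments": {
  "motion": [
    {"delta_pos": [1, 0, 0], "angular": [0, 0, 0], "fingers": 5},
    {"delta_pos": [2, 0, 0], "angular": [0, 0, 0], "fingers": 5},
    {"delta_pos": [2, 0, 0], "angular": [0, 0, 0], "fingers": 5}
  ]
}}

```text
time_s: 11.5
tcp_pos: [0.48, -0.1612, 0.2542]
eef_rot: [0.352, 0.463, -0.493, 0.647]
contact_force: [0.1, 0.2, -5.4]
opening: 0.225
```

```bash
python3 place.py 0.0
```

```text
11.5 tgt [ 0.4807 -0.1613  0.2548] now [ 0.48   -0.1612  0.2542] F [ 0.06  0.17 -5.38] Fn -5.04 q [-0.345  0.082 -0.233  1.063 -0.268  0.93 ]
[-0.4  0.6  0.5] [ 0.006 -0.001 -0.001]
plumb 0.328729876003519 gaugex [ 0.964  0.266 -0.002]
```

{"name": "servo_tool", "arguments": {
  "motion": [
    {"delta_pos": [1, 0.3, 0.3], "angular": [0, 0, 0], "fingers": 5},
    {"delta_pos": [1, 0.5, 0.5], "angular": [0, 0, 0], "fingers": 5}
  ]
}}

```text
time_s: 11.7
tcp_pos: [0.4807, -0.1618, 0.2535]
eef_rot: [0.352, 0.463, -0.493, 0.647]
contact_force: [0.5, 0.0, -4.6]
opening: 0.227
```

{"name": "servo_tool", "arguments": {
  "motion": [
    {"delta_pos": [1, 0, 0], "angular": [0, 0, 0], "fingers": 5},
    {"delta_pos": [1, 0, 0], "angular": [0, 0, 0], "fingers": 5}
  ]
}}

```text
time_s: 11.9
tcp_pos: [0.4808, -0.1619, 0.2534]
eef_rot: [0.352, 0.463, -0.493, 0.647]
contact_force: [-2.9, 3.8, 3.7]
opening: 0.228
```

{"name": "servo_tool", "arguments": {
  "motion": [
    {"delta_pos": [0, 0, 0], "angular": [0, 0, 0], "fingers": 5},
    {"delta_pos": [0, 0, 0], "angular": [0, 0, 0], "fingers": 5},
    {"delta_pos": [0, 0, 0], "angular": [0, 0, 0], "fingers": 5},
    {"delta_pos": [0, 0, 0], "angular": [0, 0, 0], "fingers": 5},
    {"delta_pos": [0, 0, 0], "angular": [0, 0, 0], "fingers": 5}
  ]
}}

```text
time_s: 12.4
tcp_pos: [0.4808, -0.1619, 0.2534]
eef_rot: [0.352, 0.463, -0.493, 0.647]
contact_force: [-3.7, 5.3, 4.3]
opening: 0.226
```

```bash
python3 place.py 0.0; python3 - <<'E'
from w import *
s=get_state();print(s['wrist_torque'])
c=capture('side');print([get_state()['contact_force'].round(2) for _ in range(1)])
pickle.dump((s,c),open('side4.pkl','wb'));u,v=proj(c,s['tcp_pos']);u=int(u);v=int(v)
cv2.imwrite('pics/side4.png',cv2.resize(c['pixels'][v-30:v+50,u-50:u+50],None,fx=7,fy=7,interpolation=2))
s,c,T,W=wristcloud();cv2.imwrite('pics/w4.png',c['pixels']);pickle.dump((s,c,W),open('w4.pkl','wb'))
E
```

```text
12.4 tgt [ 0.4807 -0.1613  0.2548] now [ 0.4808 -0.1619  0.2534] F [-3.73  5.29  4.33] Fn 6.07 q [-0.346  0.083 -0.234  1.06  -0.267  0.928]
[-1.5  0.  -0.2] [ 0.006 -0.001 -0.002]
plumb 0.32939321905770663 gaugex [ 0.964  0.267 -0.001]
[ 1.05758024  0.89664496 -0.20136066]
[array([-4.18,  4.25,  6.32])]
```

View pics/side4.png

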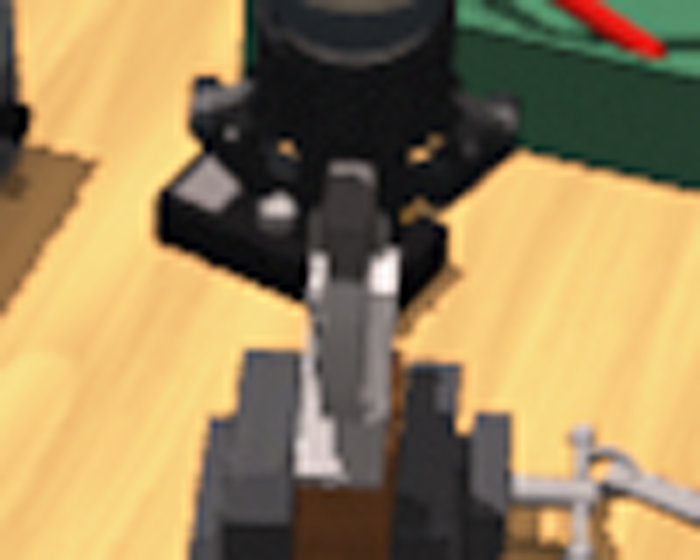

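View pics/w4.png

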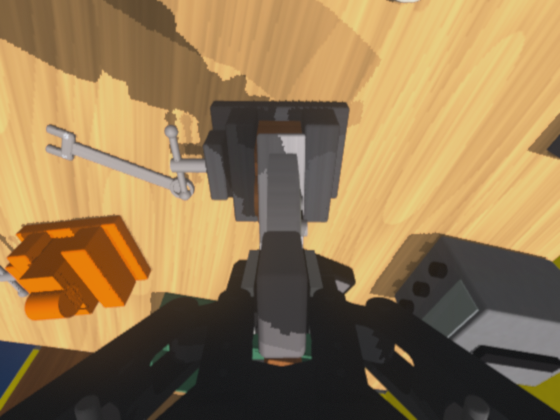

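```bash
python3 - <<'E'
from w import *
for f in ['side2','side3','side4','w4']:
    o=pickle.load(open(f+'.pkl','rb'))
    s,c=o[0],o[1];W=o[2] if f=='w4' else cloud(c)
    if f=='w4': c=c
    R=Ro.from_quat(s['eef_rot']).as_matrix();T=(W-np.array(s['tcp_pos']))@R
    # gauge-ish coords: X=ty, Y=-tz, Z=-tx+h
    g=np.stack([T[...,1],-T[...,2],.1436-T[...,0]],-1)
    ok=c['depth']>0
    m=ok&(abs(g[...,0])<.019)&(abs(g[...,1])<.056)&(g[...,2]>.004)&(g[...,2]<.02)
    # foot top away from dial
    m&=(abs(g[...,0])>.01)|(abs(g[...,1])>.03)
    Q=g[m]
    k=abs(Q[:,2]-np.median(Q[:,2]))<.004;Q=Q[k]
    A=np.c_[Q[:,0],Q[:,1],np.ones(len(Q))];co=np.linalg.lstsq(A,Q[:,2],rcond=None)[0]
    print(f,len(Q),'slopes x,y,z0',co.round(4),'Yrange',Q[:,1].min().round(3),Q[:,1].max().round(3))
    # dial rim: circle fit in Y,Z
    m=ok&(abs(g[...,0])<.007)&(g[...,2]>.03)&(g[...,2]<.116)&(abs(g[...,1])<.06);Q=g[m]
    r=np.hypot(Q[:,1],Q[:,2]-.066);Q=Q[(r>.044)]
    if len(Q)>20:
        A=np.c_[2*Q[:,1],2*Q[:,2],np.ones(len(Q))];b=Q[:,1]**2+Q[:,2]**2
        # fixed radius refine
        from scipy.optimize import least_squares
        o=least_squares(lambda p:np.hypot(Q[:,1]-p[0],Q[:,2]-p[1])-.052,[0,.066],loss='soft_l1',f_scale=.002).x
        print('   rim centre Y,Z',o.round(4),'roll from rim',(o[0]/(.1436-o[1])).round(3),len(Q))
E
```

```text
side2 393 slopes x,y,z0 [-0.01   -0.002   0.0113] Yrange -0.056 0.055
   rim centre Y,Z [-0.0042  0.0652] roll from rim -0.053 125
side3 157 slopes x,y,z0 [-0.0118  0.0018  0.0113] Yrange -0.055 0.056
   rim centre Y,Z [-0.0022  0.0652] roll from rim -0.028 83
side4 148 slopes x,y,z0 [-0.0062 -0.0033  0.0118] Yrange -0.054 0.056
   rim centre Y,Z [-0.0018  0.0652] roll from rim -0.023 79
w4 1634 slopes x,y,z0 [-0.0078 -0.0044  0.013 ] Yrange -0.041 0.056
   rim centre Y,Z [-0.0022  0.0669] roll from rim -0.029 1896
```

```bash
python3 - <<'E'
from fit import *
for f in ['side1','side2']:
    s,c=pickle.load(open(f+'.pkl','rb'))
    _,G,G0=gp(s,0,0,0);C=-c['R'].T@c['t'];img=c['pixels'].max(2)
    # shift by aligning white-face ellipse: use dark pixels & pointer hub; fit face disc centroid
    v,u=np.mgrid[0:420,0:560]
    d=np.stack([(u-c['cx'])/c['fx'],(v-c['cy'])/c['fy'],np.ones_like(u,float)],-1)@c['R']
    def plane(x):
        o=G.T@(C-G0);dd=d@G;t=(x-o[0])/dd[...,0];return o[1]+t*dd[...,1],o[2]+t*dd[...,2]-.066
    y,z=plane(.015)
    pl=.0428 if f=='side1' else .3362
    m=(img<45)&(np.hypot(y,z)<.056)&(z<-.005)
    n,l,st,ce=cv2.connectedComponentsWithStats(m.astype(np.uint8))
    for i in range(1,n):
        k=l==i;yy,zz=y[k].mean(),z[k].mean();w=60.-img[k];print(f,i,k.sum(),'y,z mm',(1e3*yy).round(1),(1e3*zz).round(1),'pix',ce[i].round(1))
E
```

```text
side1 1 4 y,z mm -3.0 -12.5 pix [244.  262.5]
side1 2 30 y,z mm 9.7 -38.8 pix [251.6 273.9]
side1 3 7 y,z mm -1.8 -39.4 pix [245.4 274.7]
side2 1 4 y,z mm 0.8 -12.1 pix [233.2 280.2]
side2 2 21 y,z mm 10.7 -41.1 pix [235.  293.7]
```

```bash
python3 place.py 0.0; python3 - <<'E'
from station import *
s=get_state();print(s['opening'],abs(s['joint_velocities']).max());sign_off()
E
```

```text
12.5 tgt [ 0.4807 -0.1613  0.2548] now [ 0.4809 -0.162   0.2534] F [-2.96  3.7   5.13] Fn 6.26 q [-0.346  0.083 -0.234  1.06  -0.267  0.928]
[-1.5  0.  -0.2] [ 0.006 -0.001 -0.002]
plumb 0.3294113998258968 gaugex [ 0.964  0.267 -0.001]
0.22603189334078436 0.0010696804880172615
the job is handed in; nothing more can be done
```

I gripped the grey gauge by its neck, lifted it off the offcut and showed its dial to the side camera to read the mark. I then leaned it about 0.33 rad on the crown of the stud in the dark vice and handed the job in at 12.5 s, still gripped and pressed.

**Last checks**
- **Contact:** about 10 N on the crown, worked out from the wrist force less the gauge's weight. That includes about 3 N sideways, which I left.
- **Foot position:** its middle is about 8 mm from the crest by calculation. It lies within about 1° of the stud's long side.
- **Grip:** fingers stopped at about 19 mm. Depth fits before and after contact show no noticeable turning of the gauge in the fingers. The joints were at rest at hand-in.
- **Bystanders:** nothing loose was in the arm's path, but I did not measure their positions again at the end.

**Disagreements and limits**
- **Mark angle:** my readings ranged from 0.29 to 0.34 rad. The held lean of 0.329 should put the pointer within about 2 mm of the tab's middle.
- **Pointer on the stud:** I could not see the dial face there. The match rests on the measured lean, and on the earlier view in the air where the pointer lay over the tab at 0.336 rad.
- **Crown height:** contact came about 1.5 mm lower than predicted, within calibration error.

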